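Hang the loaded weigh tray on the sprung balance arm

TASK

Pick up the steel weigh tray with the cheese in it by its black grip block and hang it on the brass pin at the end of the sprung balance arm, the pin inside the tray's hook. Ease it down slowly with the arm as the spring gives way, and let go only when the arm carries the full weight and has stopped sinking, so that the arm neither drops nor springs back and is never forced down hard. Leave the tray hanging still with the cheese in it, and leave the pot, jars and card stands alone.

Things in the scene. Friction and masses are not known exactly. Their poses are not given: they have to be found in the camera images.
- tray_grip (a point): Centre of the part to hold of the black grip block on top of the loose steel weigh tray. The block is 16 x 16 mm across; its top is 20 mm above this point, its foot 34 mm below. z up, x the way the hook's open side faces, y across the hook. The tray's underside is 188 mm straight below. Tray and cheese together weigh less than 1 kg, differently from run to run.
- hook_inside (a point): Middle of the underside of the hook's crown, 38 mm straight below tray_grip; same axes. The flat hook is 16 mm wide in y; its gap (28 mm in x, centred here) lies between a long stem on the -x side and a short tip on the +x side that ends 12 mm below this point. The way in, below the tip and above the bail's cross rod, is 37 mm high.
- tray_floor (a point): Middle of the tray's inner floor, 147 mm below hook_inside; the floor is 122 x 94 mm inside a 24 mm rim.
- cheese_mid (a point): Centre of the orange piece of cheese, 104 x 75 x 51 mm, lying loose in the tray; its weight differs from run to run.
- hang_tray: The loose steel tray (128 x 100 mm, rim 24 mm high) with wire bail, hook and grip block, 208 mm tall; origin at the centre of its underside, z up, x the way the hook's open side faces. The hook goes on by moving the tray in its own +x direction with the tip above the pin, and then down; its x should then point along the stand's x.
- balance_stand: Fixed stand: grey round base (90 mm across), post, grey spring drum with the arm's pivot 228 mm above the worktop. Origin at the centre of the base on the worktop. The arm points along its -x, so its +x runs from the pin towards the post; y is parallel to the pin.
- brass_pin (a point): Centre of the brass cross pin, a free-turning roller at the free end of the swing arm: 10 mm in diameter, along the stand's y, 50 mm free between two steel side bars (5 mm thick, 12 mm high, 60 mm over their outsides) that run back to the pivot 150 mm away. Unloaded it is 265 mm above the worktop.
- swing_arm (a joint): Angle of the spring-balanced arm in rad: 0 unloaded (it rises 0.25 rad towards the pin), growing as the pin sinks, hard stop at 0.62. The spring is soft (about 9 mm of sinking at the pin per newton) and lightly damped: under the tray the pin sinks some centimetres, more or less by the hidden weight, and comes to rest well short of the stop.
- yogurt_pot: Bystander: white lidded pot with strawberry picture, 72 mm across, 71 mm tall; origin under its centre.
- honey_jar: Bystander: jar with red cap, 65 mm across, 100 mm tall; origin under its centre.
- tag_stand: Bystander: grey card 70 mm wide on a wire in a 28 mm steel puck, 85 mm tall; origin under the puck.
There are look-alikes about, which are no part of the job. Leave any purple or turquoise look-alike of the part that bears cheese_mid alone.

How it is judged:
On the way, in this order (a step that is already met when the one before it is completed fails the run):
1. the tray is lifted clear of the worktop with the cheese in it (height (world z) of hang_tray above 0.03 m and distance between cheese_mid and tray_floor below 0.05 m), for 0.2 s.
2. the pin is inside the hook and the arm has sunk under the tray (distance between hook_inside and brass_pin below 0.014 m and value of joint swing_arm above 0.12 rad), for 0.2 s.
At the end, for the whole second after the job is handed in: The tray hangs freely and still (under 0.05 m/s, within 0.25 rad of upright) from the pin, the hook's inside within 14 mm of the pin's centre, the arm sunk by more than 0.12 rad and at rest, the cheese's centre within 50 mm of the middle of the tray's floor (all of step 2 and contact force between hang_tray and balance_stand above 2 N and linear speed of hang_tray below 0.05 m/s and angle between hang_tray's own z axis and vertical below 0.25 rad and velocity of joint swing_arm between -0.2 and 0.2 rad/s and distance between cheese_mid and tray_floor below 0.05 m); the robot touches nothing.
It fails at once if the swing arm drops or springs back: its end moves faster than 55 mm/s (0.37 rad/s) with the tray let go, or faster than 150 mm/s (1 rad/s) at any time ((contact force between the fingers and hang_tray below 0.05 N and (velocity of joint swing_arm above 0.37 rad/s or velocity of joint swing_arm below -0.37 rad/s)) or velocity of joint swing_arm above 1 rad/s or velocity of joint swing_arm below -1 rad/s).
It fails at once if the tray is pressed on the stand with more than 16 N (contact force between hang_tray and balance_stand above 16 N).
It fails at once if the cheese leaves the tray (distance between cheese_mid and tray_floor above 0.08 m).
It fails at once if the pot, the honey jar or the card stand is moved by more than 30 mm (distance of any of yogurt_pot, honey_jar, tag_stand from where it was at the start of the episode above 0.03 m).
It also fails if it takes over 67 s, if anything falls off the work surface, if the arm or the gripper's body presses on something with over 40 N, if the wrist force passes 120 N, or if a joint passes its speed limit or range.

ROBOT

A 6-joint arm with a two-finger parallel gripper is mounted at the origin on a cart in front of the work surface, level with it; the furniture and walls round the work are solid. World frame = base frame: x ahead of the robot, y to its left, z up, the work surface at z = 0. Lengths are in m, angles in rad, forces in N, time in s.
With the tool pointing down it reaches from about 0.35 to 0.775 m from the base axis. Payload 7.3 kg.
Tool frame: the origin (TCP) lies on the front face of the gripper's body, between the roots of the fingers; the fingertips stand 66 mm ahead of it and the grasp point (between the pads) lies 47 mm ahead of it; z points along the fingers, y is the direction in which the jaws open and shut (so a half turn about z gives the same grasp; the last joint's range is limited). The gripper opens to 92 mm and grips with 3 to 60 N. Pads are 19 mm wide; open, the fingers measure 130 mm over their backs; the gripper's body (75 mm by 190 mm) begins 47 mm behind the grasp point.
Start: joints at [-1.384, 0.342, 1.524, -0, 1.275, -0.146], TCP at [0.172, -0.496, 0.292] pointing down, gripper open.
Joint ranges: [-2.53, 2.53], [-0.77, 2.02], [0.04, 2.7], [-1, 4.14], [0.28, 2.66], [-3.11, 3.11]. Speed limits (rad/s): [2.57, 2.57, 3.14, 3.14, 3.14, 3.14].

INTERFACE

Orientations are given as [roll, pitch, yaw] about the fixed x, y, z axes, in that order (R = Rz(yaw) Ry(pitch) Rx(roll)).
In Python, from cell import observe, read_camera, hand_in, search_frame, tip_of gives the robot as it stands. The module is installed in compiled form; this text tells all that it offers.
- The arm moves only by the tool apply_moves, never from a script. Its argument "motion" is a list of rows, each an object with "offset": the shift along the tool's x, y, z in mm, a list of three; "rotation": the turn, a rotation vector about the tool's x, y, z in rad, a list of three. In form: [{"offset": [x, y, z], "rotation": [rx, ry, rz]}, ...]. A call has 1 to 12 rows; each row shifts and turns the pose as measured when the row begins, along the tool's axes as they then stand; what a row does not reach is not made up. A row lasts 1/12 s, in which the tool goes at most 41.7 mm and 7.16 degrees, less where a joint would pass 70% of its speed; a pose out of reach is approached as far as the arm can. A call with a gripper value outside its range is refused whole. "grip" is the closure, from 0 (fully open) to 1 (shut), set as the call begins (left out, the last holds). The fingers move at their own pace and stop on an object; "grip_force" is the grip in N (left out, the last holds). Time passes only in rows, so rows that do not move let the fingers close. It gives the time, the measured TCP pose, the force and the opening at its end, in the units of the state.
- observe(): the state, without advancing time (a new reading comes with each control period).
- read_camera(name): name is "scene" or "top" or "wrist"; returns a dict with "img" (480x640x3 uint8, red, green, blue), "camera_matrix" (3x3 intrinsics, pixels), "D" ([k1, k2, p1, p2, k3] as OpenCV has them; the pictures are not rectified), "R" (3x3) and "t" (3): a world point X has camera coordinates R X + t; the wrist camera has in their place "tool_from_camera" (4x4, takes a point from camera to tool coordinates, whose origin is the TCP and whose axes are the flange's). Camera axes: x right, y down, z forward; pixel columns grow to the right and rows downward; lengths in m; the calibration is good to about 2 mm. A picture is of the moment at which its call begins: read the wrist's pose just before it. There is no depth.
- hand_in(): hands the job in, once; it reports no verdict.
Trained networks look in a picture, given as the dict that the camera call returned (one of the last four; its "shot" number tells which), for a name from the list of things; names that differ only in an ending like _2 or _b are one class to them, and where a whole thing is asked for, a point or a joint stands for the part that bears it (a point fixed in the world has none). Each returns a list of dicts, best first, with "score" (0 to 1); they miss things now and then, are a little off and sometimes report something else, mostly with a low value. They report only what shows in the picture. A call takes as long as a camera call. They do not tell look-alikes from the thing itself.
- search_frame(query, picture): "location" ([x, y, z] in m, in world coordinates, good to about 4 mm: the middle of the surface that is visible of it).
- tip_of(query, picture): "location" ([x, y, z] in m, in world coordinates, good to about 4 mm: a listed point, or the origin of a listed thing).
The state is a dict: "time": time; "qpos": joint angles; "qvel": joint speeds; "joint_efforts": joint torques, N m; "tool_pos": TCP position; "tool_rot": TCP orientation; "contact_force": force on the tool from outside, world axes, zero at the start; "torque": the same for the moment, N m; "opening": finger opening in m.
Only numpy, scipy, OpenCV 4.12 (cv2) and the standard library are available. Lean on these libraries where they do the work, as an engineer would, in place of code of your own. Each camera call takes 0.05 s, during which the arm holds its last target.

## Working session

There is one attempt and no reset: what is moved stays moved. The work goes in short steps, Python scripts to look and compute and a tool call to move; the robot and the scene stay as the last step left them, time stands still between calls to the robot, and variables do not carry over. Pictures are saved under pics/ and viewed, and the job is handed in when it is done.

Besides the shell and the picture viewer there is one more tool, called after "Emit:" as name(argument=value, ...) on one line, values as JSON. apply_moves: Moves the arm, as the interface text tells. Its arguments: {"type":"object","properties":{"motion":{"type":"array"},"grip":{"type":"number"},"grip_force":{"type":"number"}},"required":["motion"]}

```bash
mkdir -p pics; python3 - <<'E'
from cell import *
import cv2
s=observe();print(s)
for n in ["scene","top","wrist"]:
    p=read_camera(n);cv2.imwrite(f"pics/{n}0.png",p["img"][:,:,::-1])
    if n!="wrist":
        print(n,p["R"],p["t"],p["camera_matrix"])
        for q in ["tray_grip","hook_inside","cheese_mid","tray_floor","hang_tray","brass_pin","balance_stand","yogurt_pot","honey_jar","tag_stand"]:
            print(q,[(round(d["score"],2),[round(float(v),3) for v in d["location"]]) for d in tip_of(q,p)][:4])
print(observe()["time"])
E
```

```text
{'time': 0.0, 'qpos': array([-1.38397978e+00,  3.42702595e-01,  1.52501286e+00, -4.99341134e-06,
        1.27539417e+00, -1.46005097e-01]), 'qvel': array([-5.60344988e-04,  4.68698102e-04, -4.45401884e-04, -5.39327799e-04,
        1.93315129e-04, -3.29204960e-05]), 'joint_efforts': array([ 5.72531353e-04, -4.31241417e+01, -2.44220048e+01,  7.18861562e-02,
        5.58011059e-02, -1.41264632e-04]), 'tool_pos': array([ 0.17148323, -0.49588018,  0.29155679]), 'tool_rot': array([-3.14009113e+00, -2.15975359e-04,  3.32822938e-01]), 'contact_force': array([-0.33149578,  0.63949945,  0.36664678]), 'torque': array([ 0.01599716, -0.00920835,  0.00595971]), 'opening': 0.09172090618537816}
scene [[-0.51021401 -0.8600455  -0.0018422 ]
 [-0.37995166  0.22732338 -0.89663862]
 [ 0.77156879 -0.45677764 -0.44275929]] [0.28815657 0.37050376 0.72579722] [[447.32001422   0.         315.85171583]
 [  0.         447.32001422 234.65216792]
 [  0.           0.           1.        ]]
tray_grip [(0.98, [0.474, 0.319, 0.192])]
hook_inside [(0.93, [0.469, 0.318, 0.151]), (0.59, [0.655, -0.302, -0.002])]
cheese_
[... 556 characters left out ...]
      321.13670361]
 [  0.         497.48882104 242.96061523]
 [  0.           0.           1.        ]]
tray_grip [(0.86, [0.468, 0.319, 0.185])]
hook_inside [(0.55, [0.469, 0.32, 0.149])]
cheese_mid [(0.94, [0.469, -0.044, 0.023]), (0.93, [0.473, 0.322, 0.028]), (0.85, [0.494, 0.156, 0.029]), (0.36, [0.47, -0.081, 0.273])]
tray_floor [(0.71, [0.473, 0.329, 0.002])]
hang_tray [(0.84, [0.47, 0.323, -0.007]), (0.29, [0.468, 0.322, 0.188])]
brass_pin [(0.89, [0.473, -0.081, 0.269])]
balance_stand [(0.89, [0.62, -0.072, -0.003])]
yogurt_pot [(0.72, [0.496, -0.316, -0.002])]
honey_jar [(0.93, [0.652, -0.299, 0.002]), (0.65, [0.468, 0.323, -0.005])]
tag_stand [(0.44, [0.664, 0.235, -0.004])]
1.15
```

View pics/scene0.png

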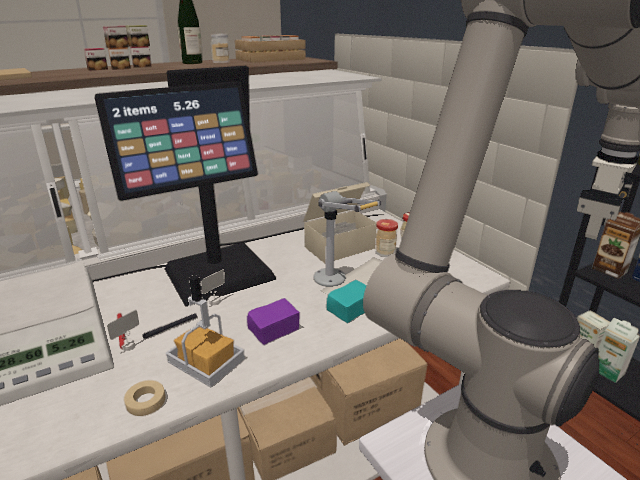

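View pics/top0.png

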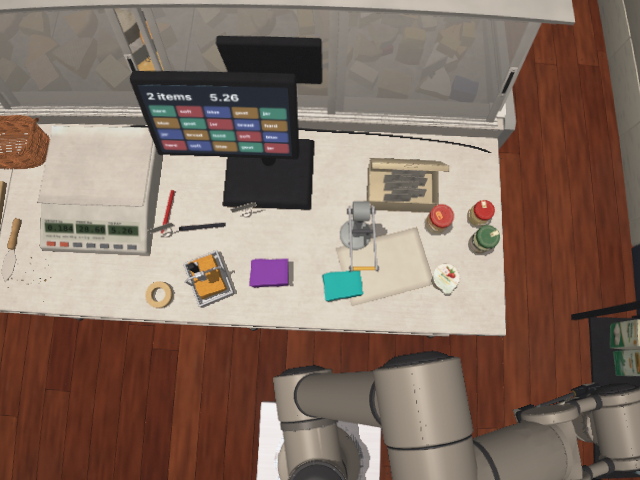

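```bash
python3 - <<'E'
import cv2
a=cv2.imread("pics/top0.png")[60:420,100:420];b=cv2.imread("pics/scene0.png")[150:480,60:420]
cv2.imwrite("pics/c1.png",cv2.resize(a,None,fx=1.6,fy=1.6,interpolation=2));cv2.imwrite("pics/c2.png",cv2.resize(b,None,fx=1.8,fy=1.8,interpolation=2))
E
```

```text
(no output)
```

View pics/c1.png

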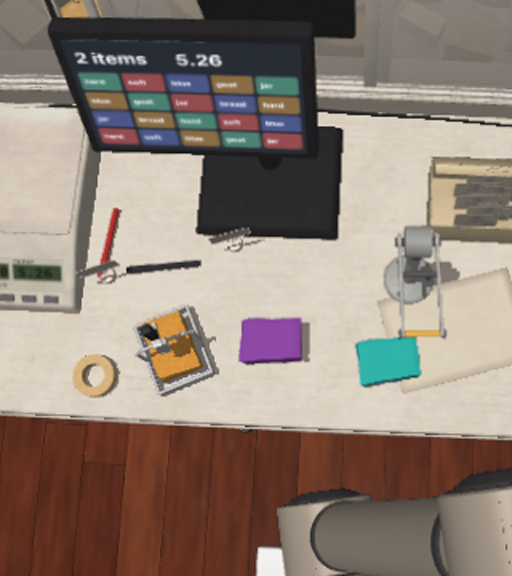

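View pics/c2.png

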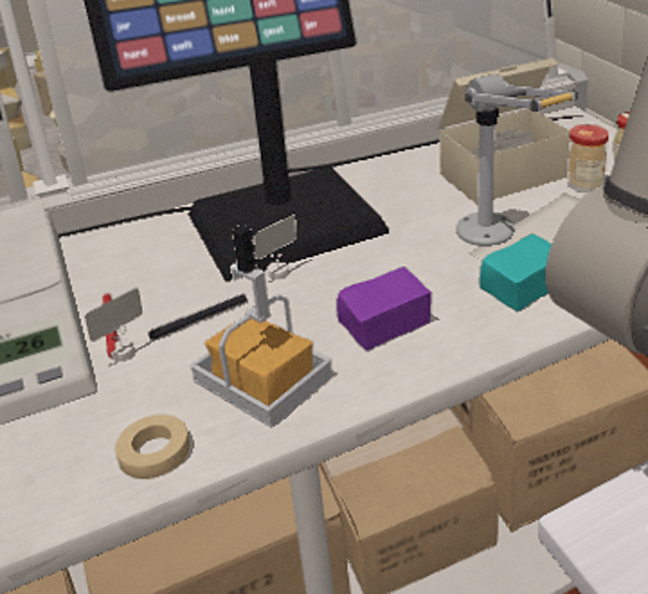

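```bash
cat > h.py <<'E'
import numpy as np, cv2
from scipy.spatial.transform import Rotation as Ro
from cell import *
def pose(s=None):
    s=s or observe(); return np.array(s["tool_pos"]),Ro.from_euler("xyz",s["tool_rot"])
def goal(p,yaw,s=None):
    "offset mm in tool axes and rotvec to the goal"
    t,R=pose(s); G=Ro.from_euler("xyz",[np.pi,0,yaw])
    return np.round(R.inv().apply(np.array(p)-t)*1000,1),np.round((R.inv()*G).as_rotvec(),4)
def snap(n,name):
    s=observe();p=read_camera(n);cv2.imwrite(f"pics/{name}.png",p["img"][:,:,::-1]);return s,p
def wproj(p,s,X):
    t,R=pose(s);M=np.eye(4);M[:3,:3]=R.as_matrix();M[:3,3]=t
    C=np.linalg.inv(M@p["tool_from_camera"])
    return cv2.projectPoints(np.atleast_2d(np.array(X,float)),cv2.Rodrigues(C[:3,:3])[0],C[:3,3],p["camera_matrix"],np.array(p["D"]))[0][:,0]
def proj(p,X):
    return cv2.projectPoints(np.atleast_2d(np.array(X,float)),cv2.Rodrigues(p["R"])[0],p["t"],p["camera_matrix"],np.array(p["D"]))[0][:,0]
E
python3 - <<'E'
from h import *
s,p=snap("wrist","w1");print(p["tool_from_camera"])
print(goal([.40,-.2,.45],.333),goal([.39,.30,.42],.333))
E
```

```text
[[ 8.07699589e-04 -9.52711090e-01 -3.03876499e-01  8.29153791e-02]
 [ 9.99999674e-01  7.71534601e-04  2.39076582e-04 -8.82307090e-04]
 [ 6.68032267e-06 -3.03876593e-01  9.52711402e-01 -9.24285069e-02]
 [ 0.00000000e+00  0.00000000e+00  0.00000000e+00  1.00000000e+00]]
(array([ 312.7, -205.3, -157.8]), array([ 0.0001, -0.    , -0.0002])) (array([ 466.6, -681.1, -127.8]), array([ 0.0001, -0.    , -0.0002]))
```

View pics/w1.png

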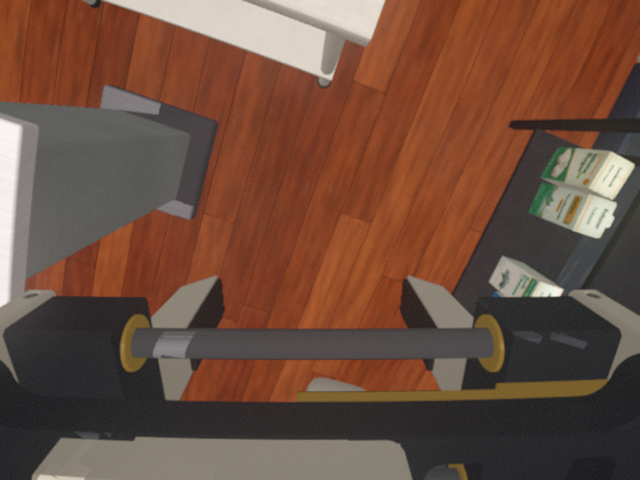

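Emit:
apply_moves(motion=[{"offset":[8,-5,-38],"rotation":[0,0,0]},{"offset":[8,-5,-38],"rotation":[0,0,0]},{"offset":[8,-5,-38],"rotation":[0,0,0]},{"offset":[8,-5,-38],"rotation":[0,0,0]},{"offset":[34,-22,0],"rotation":[0,0,0]},{"offset":[34,-22,0],"rotation":[0,0,0]},{"offset":[34,-22,0],"rotation":[0,0,0]},{"offset":[34,-22,0],"rotation":[0,0,0]},{"offset":[34,-22,0],"rotation":[0,0,0]},{"offset":[34,-22,0],"rotation":[0,0,0]},{"offset":[34,-22,0],"rotation":[0,0,0]},{"offset":[34,-22,0],"rotation":[0,0,0]}])

```text
time: 2.2
tool_pos: [0.3983, -0.2078, 0.4525]
tool_rot: [3.139, -0.003, 0.318]
contact_force: [0.6, -1.5, 1.3]
opening: 0.0915
```

```bash
python3 - <<'E'
from h import *
print(observe());print(goal([.43,.27,.42],.333))
E
```

```text
{'time': 2.2, 'qpos': array([-6.52395303e-01,  1.18474151e-01,  1.38402698e+00,  1.03720051e-03,
        1.63521381e+00,  6.00724204e-01]), 'qvel': array([ 1.13468831,  0.14619857, -0.1716892 , -0.00449972,  0.01354039,
        1.13339189]), 'joint_efforts': array([ -5.30304238, -36.44415021, -25.65833867,   0.12592746,
         0.26557381,  -1.52414292]), 'tool_pos': array([ 0.3983234 , -0.2078413 ,  0.45248575]), 'tool_rot': array([ 3.13897870e+00, -3.04547330e-03,  3.17749574e-01]), 'contact_force': array([ 0.61094543, -1.46543029,  1.3478238 ]), 'torque': array([-0.04858463, -0.05534022,  0.0188848 ]), 'opening': 0.09154477097209789}
(array([ 179.3, -444.1,   31.9]), array([ 0.0026, -0.003 , -0.0153]))
```

Emit:
apply_moves(motion=[{"offset":[15,-37,0],"rotation":[0,0,0]},{"offset":[15,-37,0],"rotation":[0,0,0]},{"offset":[15,-37,0],"rotation":[0,0,0]},{"offset":[15,-37,0],"rotation":[0,0,0]},{"offset":[15,-37,0],"rotation":[0,0,0]},{"offset":[15,-37,0],"rotation":[0,0,0]},{"offset":[15,-37,0],"rotation":[0,0,0]},{"offset":[15,-37,0],"rotation":[0,0,0]},{"offset":[15,-37,0],"rotation":[0,0,0]},{"offset":[15,-37,0],"rotation":[0,0,0]},{"offset":[15,-37,0],"rotation":[0,0,0]},{"offset":[0,0,0],"rotation":[0,0,0]}])

```text
time: 3.2
tool_pos: [0.4262, 0.2551, 0.4518]
tool_rot: [3.141, -0.008, 0.324]
contact_force: [-1.3, -0.0, -1.2]
opening: 0.0921
```

```bash
python3 - <<'E'
from h import *
print(pose()[0],observe()["tool_rot"])
s,p=snap("wrist","w2")
for q in ["tray_grip","hook_inside","cheese_mid","tray_floor","hang_tray"]:
    print(q,[(round(d["score"],2),[round(float(v),4) for v in d["location"]]) for d in tip_of(q,p)][:4])
E
```

```text
[0.42617703 0.25506364 0.45179221] [ 3.14100222 -0.00766917  0.32434489]
tray_grip [(0.73, [0.47, 0.3215, 0.1887])]
hook_inside [(0.59, [0.47, 0.322, 0.1528])]
cheese_mid [(0.89, [0.4689, 0.3228, 0.0332]), (0.74, [0.4884, 0.157, 0.0238]), (0.6, [0.466, -0.0417, 0.0267])]
tray_floor []
hang_tray [(0.8, [0.4696, 0.3254, 0.0006])]
```

View pics/w2.png

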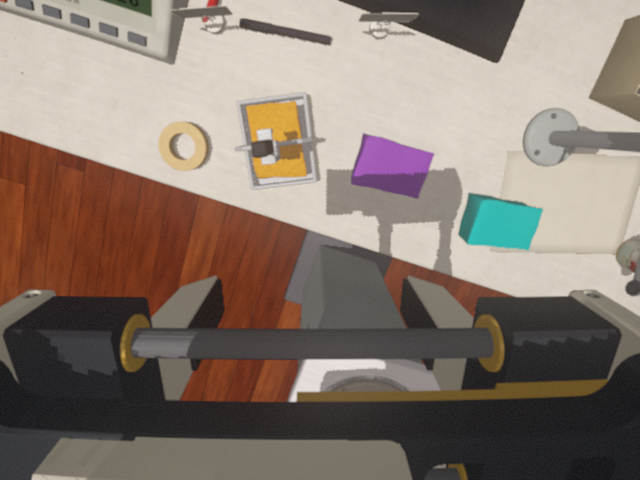

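```bash
python3 - <<'E'
import cv2
a=cv2.imread("pics/w2.png")[80:200,220:340]
cv2.imwrite("pics/c3.png",cv2.resize(a,None,fx=5,fy=5,interpolation=2))
E
```

```text
(no output)
```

View pics/c3.png

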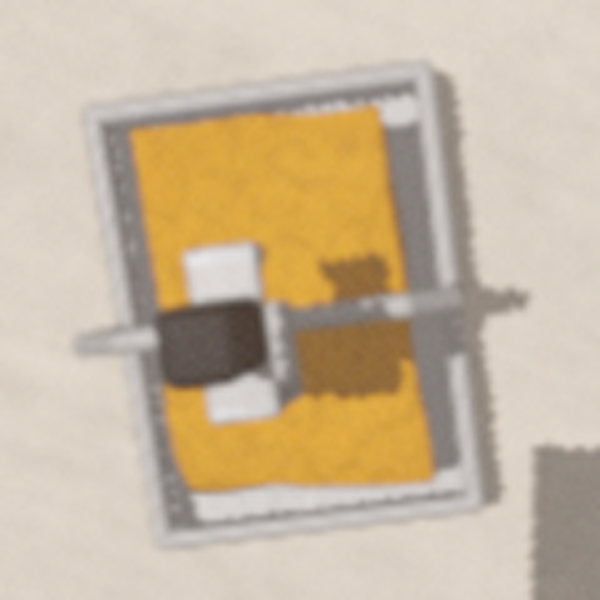

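```bash
python3 - <<'E'
from h import *
s=observe();p=read_camera("wrist")
def back(uv,z):
    t,R=pose(s);M=np.eye(4);M[:3,:3]=R.as_matrix();M[:3,3]=t;M=M@p["tool_from_camera"]
    n=cv2.undistortPoints(np.array(uv,float).reshape(-1,1,2),p["camera_matrix"],np.array(p["D"]))[:,0]
    d=np.c_[n,np.ones(len(n))]@M[:3,:3].T;o=M[:3,3]
    return o+d*((z-o[2])/d[:,2])[:,None]
uv=np.array([(88,105),(435,65),(482,505),(165,543)])/5+[220,80]
c=back(uv,.024)[:,:2];print(c,c.mean(0))
for i,j in[(3,0),(2,1),(0,1),(3,2)]:
    d=c[j]-c[i];print(np.linalg.norm(d),np.arctan2(d[1],d[0]))
print("crown ends z=.154",b:=back(np.array([(222,248),(243,415)])/5+[220,80],.158),np.arctan2(*(b[0]-b[1])[1::-1]))
p=read_camera("top");print(proj(p,[[.47,-.081,.265],[.618,-.074,0]]))
p2=read_camera("scene")
a=p["img"][190:290,330:430];cv2.imwrite("pics/c4.png",cv2.resize(a,None,fx=6,fy=6,interpolation=2)[:,:,::-1])
E
```

```text
[[0.51069269 0.38694308]
 [0.55166976 0.29539431]
 [0.43641934 0.24299974]
 [0.3951672  0.33186924]] [0.47348725 0.31430159]
0.12798150895963115 0.4448544968419644
0.1266011459719982 0.4266851774659625
0.10030102605502436 -1.1499414750362684
0.09797717319799235 -1.1362066305895102
crown ends z=.154 [[0.48960066 0.32265083 0.158     ]
 [0.456488   0.30825488 0.158     ]] 0.41010564706021846
[[362.48995373 268.4081874 ]
 [354.28843481 233.34144675]]
```

View pics/c4.png

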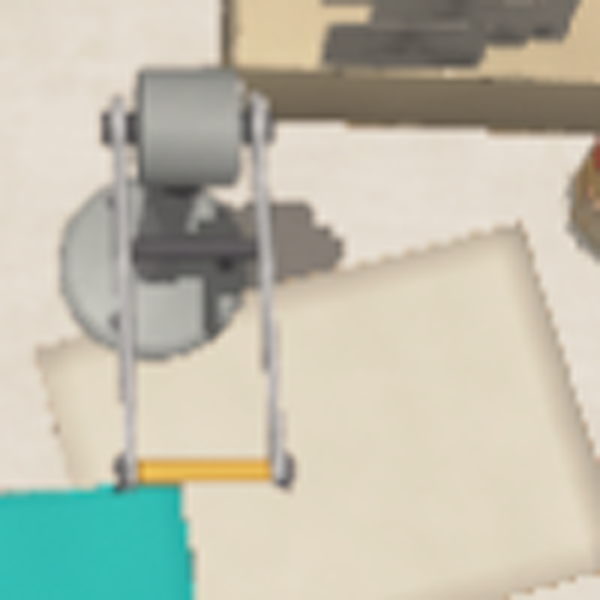

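```bash
python3 - <<'E'
from h import *
s,p=snap("wrist","w3");print(s["time"],s["tool_pos"],s["tool_rot"],np.abs(s["qvel"]).max())
c=np.array([.472,.318,0]);y=.43;ax=np.array([np.cos(y),np.sin(y),0]);ay=np.array([-np.sin(y),np.cos(y),0])
for q in ["tray_grip","hook_inside","hang_tray"]:
    print(q,[(round(d["score"],2),[round(float(v),4) for v in d["location"]]) for d in tip_of(q,p)][:2])
pts=[c+ax*a*.064+ay*b*.05+[0,0,.024] for a,b in[(1,1),(1,-1),(-1,-1),(-1,1)]]+[c+ax*a*.008+ay*b*.008+[0,0,.208] for a,b in[(1,1),(1,-1),(-1,-1),(-1,1)]]
im=p["img"].copy();u=wproj(p,s,pts)
def dr(im,u,x0,y0,k,n):
    a=cv2.resize(im[y0:y0+120,x0:x0+120],None,fx=k,fy=k,interpolation=2)[:,:,::-1].copy()
    for q in range(0,8,4): cv2.polylines(a,[np.int32(((u[q:q+4]+.5-[x0,y0])*k).round())],True,(0,0,255),1)
    cv2.imwrite(f"pics/{n}.png",a)
dr(im,u,220,80,5,"c5")
p2=read_camera("scene");u=proj(p2,pts);dr(p2["img"],u,150,265,5,"c6")
E
```

```text
3.65 [0.42712613 0.24821125 0.45296984] [ 3.1383323  -0.00875327  0.31618847] 0.005244563540380579
tray_grip [(0.97, [0.4695, 0.3228, 0.1861]), (0.56, [0.4731, 0.3251, 0.0353])]
hook_inside [(0.75, [0.4741, 0.3231, 0.1524])]
hang_tray [(0.68, [0.6134, -0.0775, -0.0012]), (0.61, [0.4681, 0.3248, 0.0016])]
```

View pics/c5.png

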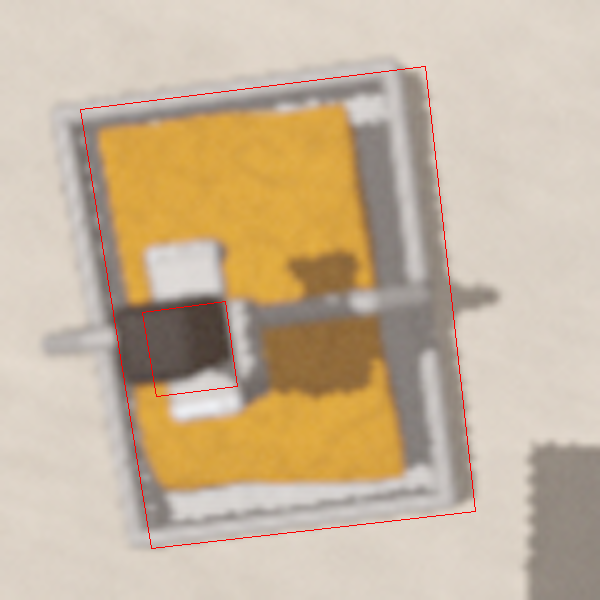

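View pics/c6.png

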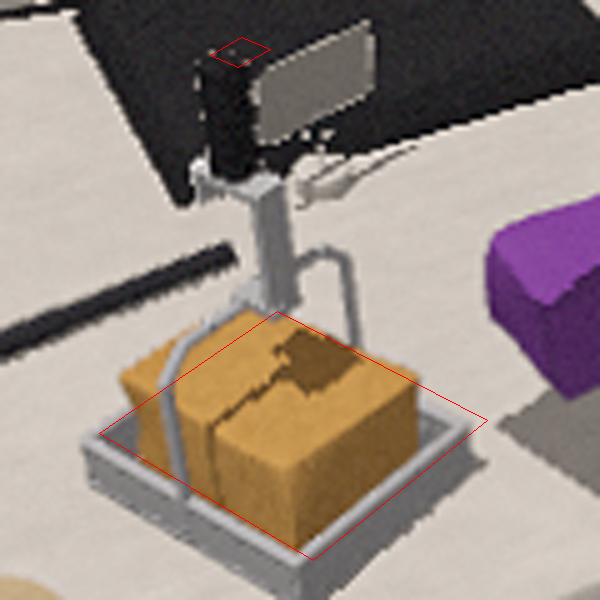

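```bash
python3 - <<'E'
from h import *
print(goal([.4705,.323,.30],.43))
E
```

```text
(array([ 63.2, -57.2, 153.1]), array([ 0.0036, -0.0082, -0.1124]))
```

Emit:
apply_moves(motion=[{"offset":[11,-10,25],"rotation":[0.0006,-0.0014,-0.02]},{"offset":[11,-10,25],"rotation":[0.0006,-0.0014,-0.02]},{"offset":[11,-10,25],"rotation":[0.0006,-0.0014,-0.02]},{"offset":[11,-10,25],"rotation":[0.0006,-0.0014,-0.02]},{"offset":[11,-10,25],"rotation":[0.0006,-0.0014,-0.02]},{"offset":[8,-7,20],"rotation":[0.0006,-0.0014,-0.01]},{"offset":[0,0,0],"rotation":[0,0,0]},{"offset":[0,0,0],"rotation":[0,0,0]}])

```text
time: 4.57
tool_pos: [0.4691, 0.3271, 0.305]
tool_rot: [3.14, -0.006, 0.431]
contact_force: [1.0, -0.1, -0.5]
opening: 0.0918
```

```bash
python3 - <<'E'
from h import *
print(goal([.4705,.323,.235],.43))
s,p=snap("wrist","w4");print(s["tool_pos"],s["tool_rot"])
c=np.array([.4705,.323,0]);y=.43;ax=np.array([np.cos(y),np.sin(y),0]);ay=np.array([-np.sin(y),np.cos(y),0])
for q in ["tray_grip","hook_inside","hang_tray"]:
    print(q,[(round(d["score"],2),[round(float(v),4) for v in d["location"]]) for d in tip_of(q,p)][:2])
pts=[c+ax*a*.064+ay*b*.05+[0,0,.024] for a,b in[(1,1),(1,-1),(-1,-1),(-1,1)]]+[c+ax*a*.008+ay*b*.008+[0,0,.208] for a,b in[(1,1),(1,-1),(-1,-1),(-1,1)]]
im=p["img"][:,:,::-1].copy();u=wproj(p,s,pts)
for q in range(0,8,4): cv2.polylines(im,[np.int32(u[q:q+4].round())],True,(0,0,255),1)
cv2.imwrite("pics/c7.png",im)
E
```

```text
(array([-0.9,  4.2, 70. ]), array([ 0.0013, -0.0063,  0.0006]))
[0.46914949 0.32714083 0.30498402] [ 3.14032964 -0.00625327  0.43058649]
tray_grip []
hook_inside [(0.74, [0.4751, 0.3219, 0.1571])]
hang_tray [(0.73, [0.4684, 0.3236, 0.0022])]
```

View pics/c7.png

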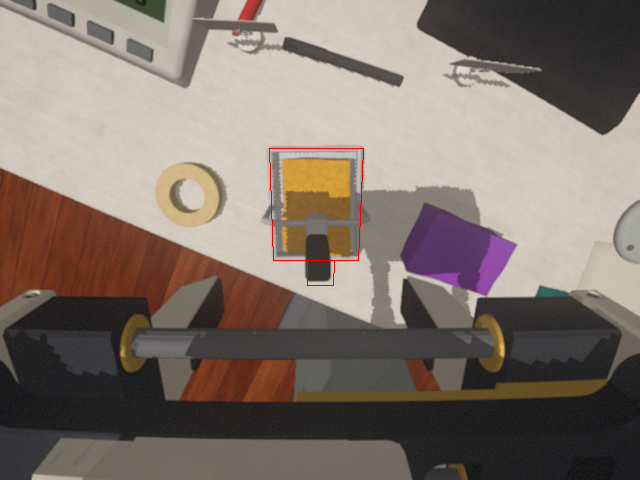

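Emit:
apply_moves(motion=[{"offset":[0.5,4,20],"rotation":[0.001,-0.006,0]},{"offset":[0,0,20],"rotation":[0,0,0]},{"offset":[0,0,20],"rotation":[0,0,0]},{"offset":[0,0,10],"rotation":[0,0,0]},{"offset":[0,0,0],"rotation":[0,0,0]},{"offset":[0,0,0],"rotation":[0,0,0]}])

```text
time: 5.27
tool_pos: [0.4752, 0.3227, 0.2457]
tool_rot: [-3.141, -0.023, 0.427]
contact_force: [-0.2, 0.1, 0.5]
opening: 0.0921
```

```bash
python3 - <<'E'
from h import *
print(goal([.472,.3235,.235],.43))
s,p=snap("wrist","w5")
E
```

```text
(array([-2.8, -2.1, 10.6]), array([-0.0003, -0.0234, -0.0035]))
```

View pics/w5.png

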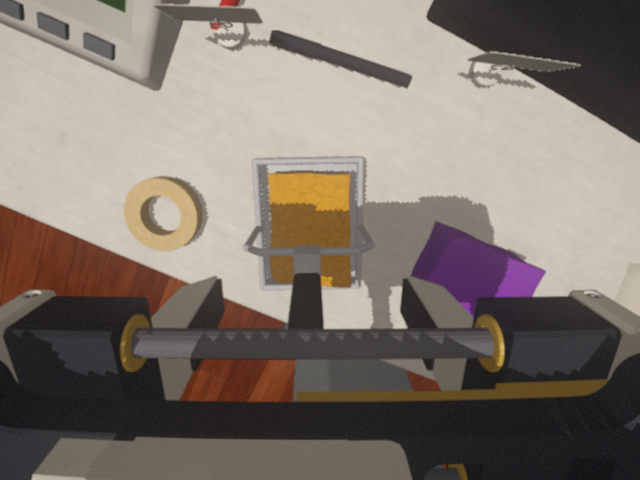

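Emit:
apply_moves(motion=[{"offset":[-1.5,-1,6],"rotation":[0,-0.015,-0.003]},{"offset":[-1.5,-1,6],"rotation":[0,-0.012,0]},{"offset":[0,0,0],"rotation":[0,0,0]}])

```text
time: 5.57
tool_pos: [0.4727, 0.3239, 0.2365]
tool_rot: [-3.141, -0.0, 0.43]
contact_force: [0.8, -0.7, -0.4]
opening: 0.0918
```

```bash
python3 - <<'E'
from h import *
print(goal([.472,.3235,.235],.43),observe()["tool_rot"])
E
```

```text
(array([-0.8,  0.1,  1.5]), array([-0.0006, -0.0003, -0.0003])) [-3.14104075e+00 -3.01252692e-04  4.29706321e-01]
```

Emit:
apply_moves(motion=[{"offset":[0,0,1],"rotation":[0,0,0]},{"offset":[0,0,0],"rotation":[0,0,0]},{"offset":[0,0,0],"rotation":[0,0,0]},{"offset":[0,0,0],"rotation":[0,0,0]},{"offset":[0,0,0],"rotation":[0,0,0]},{"offset":[0,0,0],"rotation":[0,0,0]},{"offset":[0,0,0],"rotation":[0,0,0]},{"offset":[0,0,0],"rotation":[0,0,0]}], grip=1, grip_force=40)

```text
time: 6.23
tool_pos: [0.473, 0.3244, 0.2361]
tool_rot: [-3.141, -0.002, 0.43]
contact_force: [-0.5, 0.9, 0.2]
opening: 0.0432
```

```bash
python3 - <<'E'
from h import *
s=observe();print(s["tool_pos"],s["tool_rot"],s["opening"],s["contact_force"],s["torque"])
E
```

```text
[0.47301402 0.32440153 0.23614073] [-3.14100301e+00 -1.61161207e-03  4.30203118e-01] 0.04321020470424841 [-0.48970896  0.93044468  0.22941   ] [-0.02426049  0.03110297  0.00735947]
```

Emit:
apply_moves(motion=[{"offset":[0,0,0],"rotation":[0,0,0]},{"offset":[0,0,0],"rotation":[0,0,0]},{"offset":[0,0,0],"rotation":[0,0,0]},{"offset":[0,0,0],"rotation":[0,0,0]},{"offset":[0,0,0],"rotation":[0,0,0]},{"offset":[0,0,0],"rotation":[0,0,0]}])

```text
time: 6.73
tool_pos: [0.473, 0.3244, 0.2362]
tool_rot: [-3.141, -0.002, 0.43]
contact_force: [-0.3, -0.3, 0.2]
opening: 0.0158
```

```bash
python3 - <<'E'
from h import *
s=observe();print(s["tool_pos"],s["tool_rot"],s["opening"],s["contact_force"],s["torque"])
E
```

```text
[0.47302446 0.32443811 0.2361638 ] [-3.14098282e+00 -1.77444319e-03  4.30345783e-01] 0.015781364544508906 [-0.25154947 -0.3011238   0.17994729] [-0.07515626 -0.0654006   0.08265444]
```

Emit:
apply_moves(motion=[{"offset":[0,0,-4],"rotation":[0,0,0]},{"offset":[0,0,-8],"rotation":[0,0,0]},{"offset":[0,0,-12],"rotation":[0,0,0]},{"offset":[0,0,-15],"rotation":[0,0,0]},{"offset":[0,0,-15],"rotation":[0,0,0]},{"offset":[0,0,-12],"rotation":[0,0,0]},{"offset":[0,0,-6],"rotation":[0,0,0]},{"offset":[0,0,0],"rotation":[0,0,0]},{"offset":[0,0,0],"rotation":[0,0,0]},{"offset":[0,0,0],"rotation":[0,0,0]}])

```text
time: 7.57
tool_pos: [0.4709, 0.3232, 0.3097]
tool_rot: [-3.141, 0.009, 0.43]
contact_force: [-0.1, -0.2, -4.0]
opening: 0.0157
```

```bash
python3 - <<'E'
from h import *
s,p=snap("scene","s2");print(s["tool_pos"],s["tool_rot"],s["opening"],s["contact_force"],s["torque"])
a=p["img"][200:380,110:290];cv2.imwrite("pics/c8.png",cv2.resize(a,None,fx=3,fy=3,interpolation=2)[:,:,::-1])
s,p=snap("wrist","w6")
E
```

```text
[0.47093576 0.32322852 0.30969775] [-3.1414021   0.00921726  0.42996416] 0.01574274963113473 [-0.0855225  -0.19714869 -3.98378955] [-0.03851954 -0.02676643 -0.0579448 ]
```

View pics/c8.png

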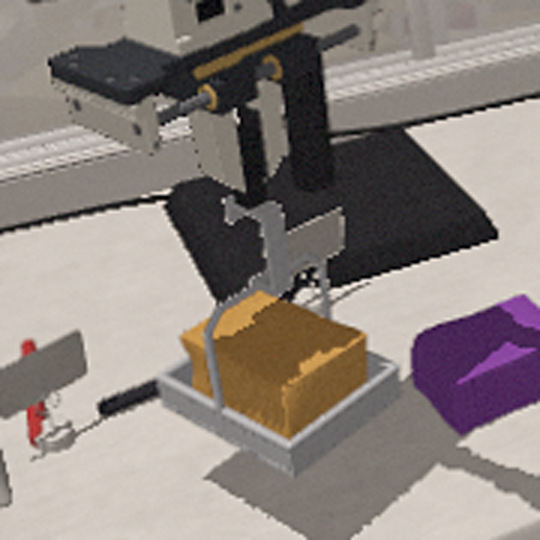

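View pics/w6.png

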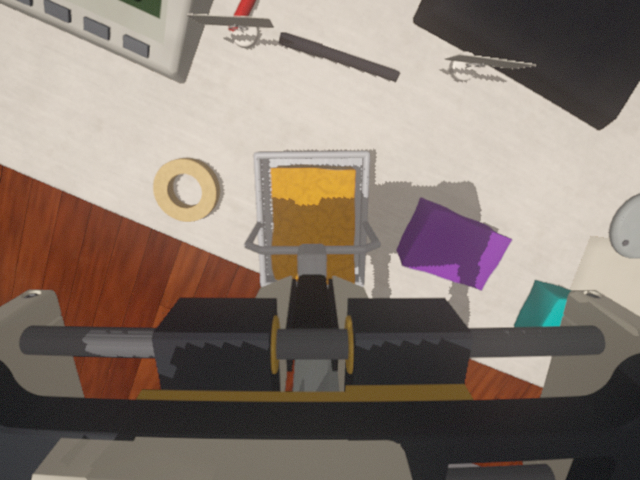

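Emit:
apply_moves(motion=[{"offset":[-3,4,-4],"rotation":[0,-0.009,0.01]},{"offset":[-6,8,-6],"rotation":[0,0,0.02]},{"offset":[-8,12,-7],"rotation":[0,0,0.02]},{"offset":[-10,17,-7],"rotation":[0,0,0.02]},{"offset":[-10,17,-7],"rotation":[0,0,0.02]},{"offset":[-10,18,-7],"rotation":[0,0,0.02]},{"offset":[-10,18,-7],"rotation":[0,0,0.02]},{"offset":[-9,18,-7],"rotation":[0,0,0.02]},{"offset":[-9,18,-7],"rotation":[0,0,0.02]},{"offset":[-8,18,-6],"rotation":[0,0,0.02]},{"offset":[-8,18,-4],"rotation":[0,0,0.02]},{"offset":[-8,18,-2],"rotation":[0,0,0.02]}])

```text
time: 8.67
tool_pos: [0.4258, 0.1011, 0.3898]
tool_rot: [3.132, 0.021, 0.176]
contact_force: [0.5, -0.1, -3.1]
opening: 0.0157
```

```bash
python3 - <<'E'
from h import *
s=observe();print(s["tool_rot"],s["contact_force"],s["qpos"])
print(goal([.40,-.082,.382],.04))
E
```

```text
[3.13177102 0.02127832 0.175924  ] [ 0.49561774 -0.12159139 -3.07756164] [ 0.06468154  0.12510879  1.54225013 -0.01215851  1.49429605  1.46050021]
(array([-57.3, 175.6,  10.7]), array([0.0113, 0.0206, 0.136 ]))
```

Emit:
apply_moves(motion=[{"offset":[-6,18,0],"rotation":[0.002,0.003,0.016]},{"offset":[-6,18,1],"rotation":[0.002,0.003,0.016]},{"offset":[-5,18,1],"rotation":[0.002,0.003,0.016]},{"offset":[-5,18,1],"rotation":[0.002,0.003,0.016]},{"offset":[-5,18,1],"rotation":[0.002,0.003,0.016]},{"offset":[-4,18,1],"rotation":[0,0.003,0.016]},{"offset":[-4,18,1],"rotation":[0,0.003,0.014]},{"offset":[-3,16,1],"rotation":[0,0,0.012]},{"offset":[-3,14,1],"rotation":[0,0,0.01]},{"offset":[-2,10,1],"rotation":[0,0,0]},{"offset":[-1,6,0],"rotation":[0,0,0]},{"offset":[0,0,0],"rotation":[0,0,0]}])

```text
time: 9.67
tool_pos: [0.3825, -0.0943, 0.3912]
tool_rot: [3.132, -0.012, 0.008]
contact_force: [-0.1, -0.9, -4.4]
opening: 0.0156
```

Emit:
apply_moves(motion=[{"offset":[0,0,0],"rotation":[0,0,0]},{"offset":[0,0,0],"rotation":[0,0,0]}])

```text
time: 9.83
tool_pos: [0.3815, -0.0944, 0.392]
tool_rot: [3.131, -0.013, 0.005]
contact_force: [0.1, -0.2, -4.0]
opening: 0.0155
```

```bash
python3 - <<'E'
from h import *
s,p=snap("wrist","w7");print(s["time"],s["tool_pos"],s["tool_rot"],s["contact_force"])
for q in ["brass_pin","hook_inside","balance_stand"]:
    print(q,[(round(d["score"],2),[round(float(v),4) for v in d["location"]]) for d in tip_of(q,p)][:2])
s,p=snap("top","t2");
for q in ["brass_pin","hook_inside","tray_grip"]:
    print(q,[(round(d["score"],2),[round(float(v),4) for v in d["location"]]) for d in tip_of(q,p)][:2])
s,p=snap("scene","s3");
for q in ["brass_pin","hook_inside","tray_grip","hang_tray","cheese_mid"]:
    print(q,[(round(d["score"],2),[round(float(v),4) for v in d["location"]]) for d in tip_of(q,p)][:2])
a=p["img"][150:350,250:490];cv2.imwrite("pics/c9.png",cv2.resize(a,None,fx=3,fy=3,interpolation=2)[:,:,::-1])
print(goal([.40,-.083,.382],.04))
E
```

```text
9.8333 [ 0.38150519 -0.09435832  0.39195988] [ 3.13146275 -0.01327207  0.00514044] [ 0.06786264 -0.20794198 -4.03456845]
brass_pin [(0.67, [0.4707, -0.0797, 0.2667])]
hook_inside [(0.63, [0.3802, -0.0948, 0.3101])]
balance_stand [(0.56, [0.6141, -0.0773, 0.0003])]
brass_pin []
hook_inside []
tray_grip []
brass_pin [(0.82, [0.4667, -0.0834, 0.2663])]
hook_inside []
tray_grip []
hang_tray []
cheese_mid [(0.85, [0.4652, -0.0448, 0.0228]), (0.73, [0.4925, 0.1585, 0.0241])]
(array([ 18.1, -11.5,   9.8]), array([ 0.0103, -0.0126, -0.0343]))
```

View pics/w7.png

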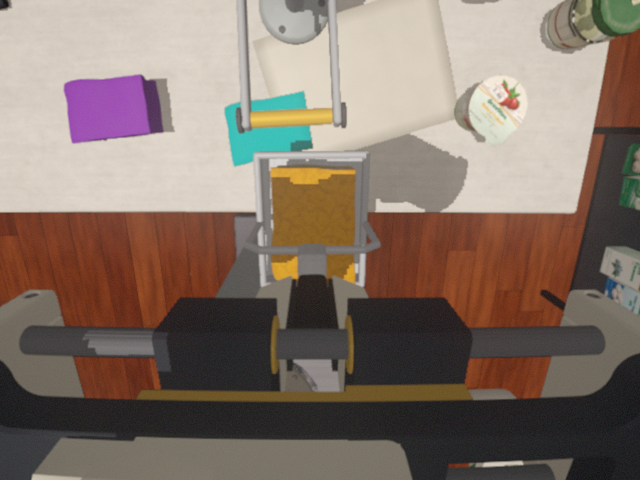

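View pics/c9.png

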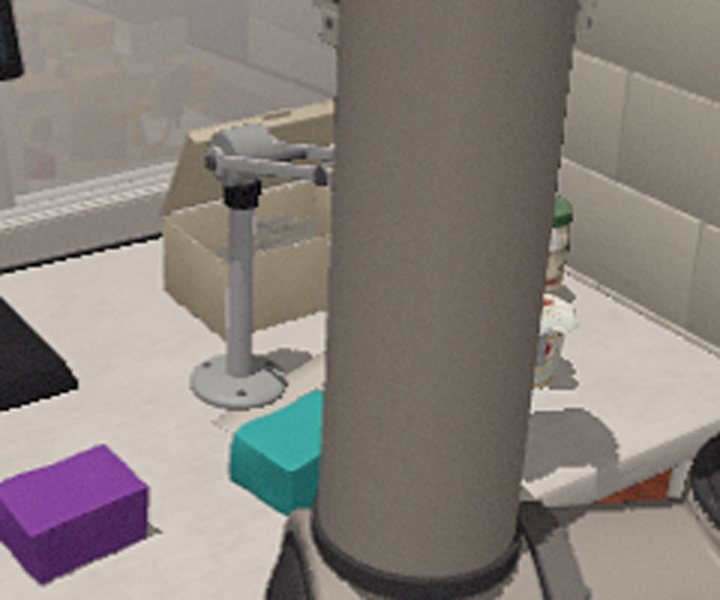

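```bash
cat >> h.py <<'E'
def back(p,s,uv,z):
    t,R=pose(s);M=np.eye(4);M[:3,:3]=R.as_matrix();M[:3,3]=t;M=M@p["tool_from_camera"]
    n=cv2.undistortPoints(np.array(uv,float).reshape(-1,1,2),p["camera_matrix"],np.array(p["D"]))[:,0]
    d=np.c_[n,np.ones(len(n))]@M[:3,:3].T;o=M[:3,3]
    return o+d*((z-o[2])/d[:,2])[:,None]
E
python3 - <<'E'
from h import *
s,p=snap("wrist","w8");im=p["img"].astype(int)
m=(im[...,0]>150)&(im[...,1]>100)&(im[...,2]<110)&(im[...,0]-im[...,2]>90);m[:105]=0;m[133:]=0
ys,xs=np.nonzero(m);print(xs.min(),xs.max())
uv=[[x,ys[(xs>=x-3)&(xs<=x+3)].mean()] for x in (xs.min()+4,xs.max()-4)];print(uv)
b=back(p,s,uv,.265);print(b,b.mean(0),np.linalg.norm(b[0]-b[1]))
d=b[0]-b[1];print("yaw",np.arctan2(-d[0],d[1]))
# block edges in picture
cv2.imwrite("pics/c10.png",cv2.resize(p["img"][100:330,200:420],None,fx=2.6,fy=2.6,interpolation=2)[:,:,::-1])
t,R=pose(s);y=.005
def T(v):return t+R.apply(v)
# hook tip, crown, rod guess in tool coords
print(wproj(p,s,[T([0,0,.086]),T([.014,-.008,.098]),T([.014,.008,.098]),T([.064,.05,.211]),T([.064,-.05,.211])]))
E
```

```text
250 517
[[np.int64(254), np.float64(119.58415841584159)], [np.int64(513), np.float64(105.0)]]
[[ 0.47025389 -0.0589478   0.265     ]
 [ 0.48121028 -0.21922666  0.265     ]] [ 0.47573208 -0.13908723  0.265     ] 0.16065290177570307
yaw 0.0682521566570368
[[313.30667533 278.28842118]
 [299.74698035 248.06928156]
 [326.79662325 248.08895005]
 [370.58844673 149.4356035 ]
 [255.09067443 149.33117037]]
```

View pics/c10.png

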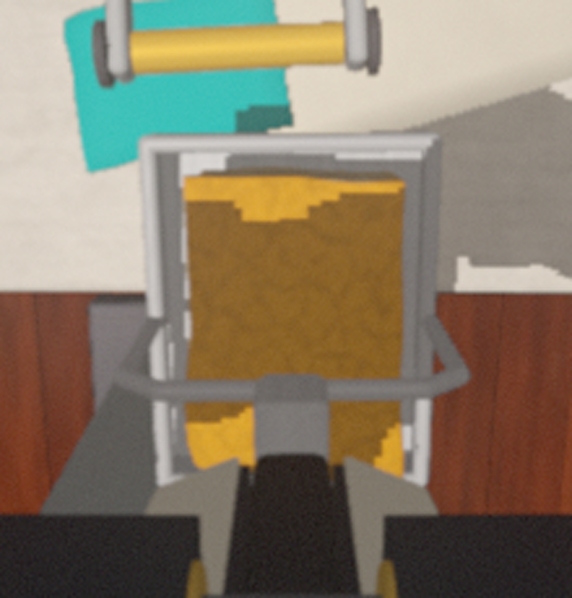

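```bash
python3 - <<'E'
from h import *
s=observe();p=read_camera("wrist")
uv=np.array([[130,51],[348,42]])/2.6+[199.7,99.7]
b=back(p,s,uv,.265);print(b,b.mean(0),np.linalg.norm(b[0]-b[1]))
d=b[0]-b[1];yw=np.arctan2(-d[0],d[1]);print("yaw",yw)
c=b.mean(0);P=c+.06*np.array([-np.cos(yw),-np.sin(yw),0]);P[2]=.3815
print(P,goal(P,yw))
E
```

```text
[[ 0.47039615 -0.05632559  0.265     ]
 [ 0.4726711  -0.10767968  0.265     ]] [ 0.47153362 -0.08200263  0.265     ] 0.051404455663315536
yaw 0.0442702044240895
[ 0.41159241 -0.08465798  0.3815    ] (array([29.7, -9.8, 10.4]), array([ 0.0103, -0.0125, -0.0386]))
```

Emit:
apply_moves(motion=[{"offset":[8,-3,3],"rotation":[0.003,-0.004,-0.012]},{"offset":[12,-4,4],"rotation":[0.004,-0.005,-0.015]},{"offset":[8,-3,3],"rotation":[0.003,-0.003,-0.011]},{"offset":[2,0,1],"rotation":[0,0,0]},{"offset":[0,0,0],"rotation":[0,0,0]}])

```text
time: 11.05
tool_pos: [0.4156, -0.0827, 0.3793]
tool_rot: [-3.141, 0.0, 0.048]
contact_force: [0.8, 0.8, -4.2]
opening: 0.0157
```

```bash
python3 - <<'E'
from h import *
print(observe()["contact_force"])
P=[.4116,-.0847,.3815]
print(goal(P,.044))
P=[.4735,-.082,.3815]
print(goal(P,.044))
E
```

```text
[ 0.84526426  0.7643339  -4.17119706]
(array([-4. ,  1.8, -2.2]), array([-0.001 ,  0.0002,  0.0037]))
(array([57.9,  2. , -2.2]), array([-0.001 ,  0.0002,  0.0037]))
```

Emit:
apply_moves(motion=[{"offset":[5,0,-1],"rotation":[0,0,0.003]},{"offset":[8,1,-1],"rotation":[0,0,0]},{"offset":[8,1,0],"rotation":[0,0,0]},{"offset":[6,0,0],"rotation":[0,0,0]},{"offset":[3,0,0],"rotation":[0,0,0]},{"offset":[0,0,0],"rotation":[0,0,0]}])

```text
time: 11.55
tool_pos: [0.4495, -0.0835, 0.3811]
tool_rot: [-3.141, 0.001, 0.045]
contact_force: [0.1, -0.3, -4.6]
opening: 0.0157
```

```bash
python3 - <<'E'
from h import *
print(observe()["contact_force"])
P=[.4735,-.082,.3815]
print(goal(P,.044))
s,p=snap("wrist","w9");cv2.imwrite("pics/c11.png",cv2.resize(p["img"][100:330,200:420],None,fx=2.6,fy=2.6,interpolation=2)[:,:,::-1])
s,p=snap("top","t3")
E
```

```text
[ 0.06314916 -0.30005492 -4.61608613]
(array([24. , -0.4, -0.5]), array([-0.001 ,  0.0008,  0.0007]))
```

View pics/c11.png

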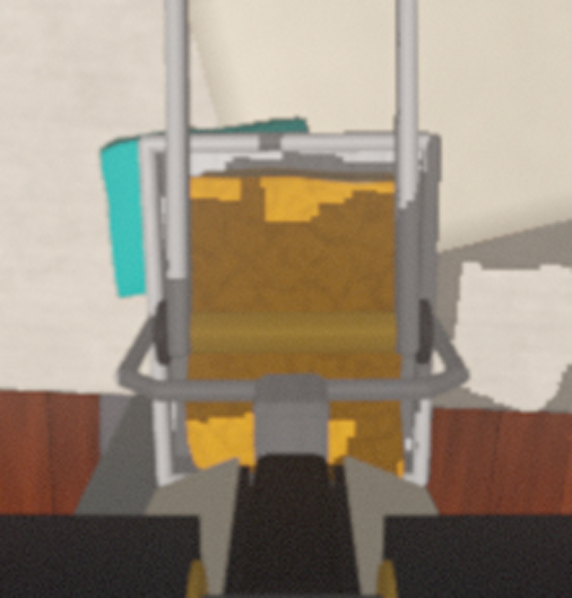

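View pics/t3.png

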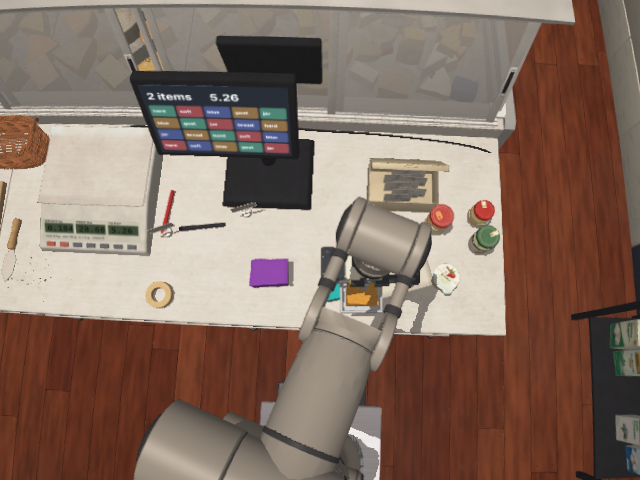

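Emit:
apply_moves(motion=[{"offset":[5,0,0],"rotation":[0,0,0]},{"offset":[6,0,0],"rotation":[0,0,0]},{"offset":[6,0,0],"rotation":[0,0,0]},{"offset":[5,0,0],"rotation":[0,0,0]},{"offset":[2,0,0],"rotation":[0,0,0]},{"offset":[0,0,0],"rotation":[0,0,0]}])

```text
time: 12.15
tool_pos: [0.4748, -0.0823, 0.3813]
tool_rot: [-3.141, 0.001, 0.044]
contact_force: [0.1, -0.4, -3.8]
opening: 0.0157
```

```bash
python3 - <<'E'
from h import *
print(observe()["contact_force"])
P=[.4735,-.082,.3815]
print(goal(P,.044))
s,p=snap("wrist","w10");cv2.imwrite("pics/c12.png",cv2.resize(p["img"][100:330,200:420],None,fx=2.6,fy=2.6,interpolation=2)[:,:,::-1])
print(wproj(p,s,[[.4715,-.082,.265],[.4705,-.057,.265],[.4725,-.107,.265]])-[200,100])
s,p=snap("scene","s4");cv2.imwrite("pics/c13.png",p["img"][:,:,::-1])
E
```

```text
[ 0.1331001  -0.37984483 -3.84199296]
(array([-1.3, -0.4, -0.2]), array([-0.0009,  0.0008,  0.0001]))
[[112.58447681 163.33620622]
 [ 74.57676122 163.1343275 ]
 [150.58290731 163.50299565]]
```

View pics/c12.png

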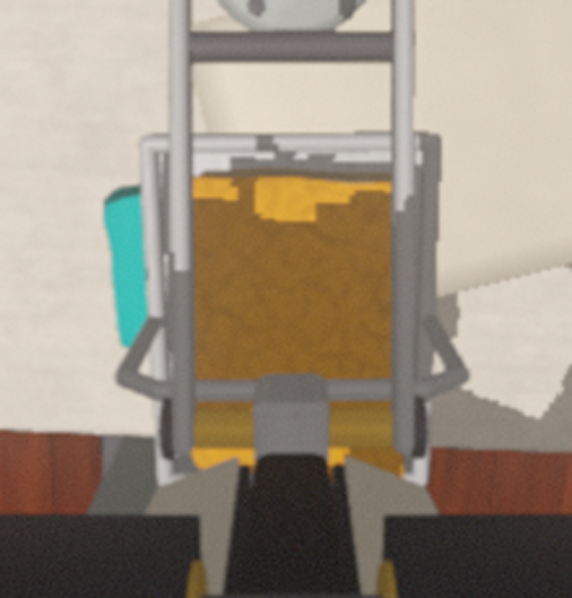

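View pics/c13.png

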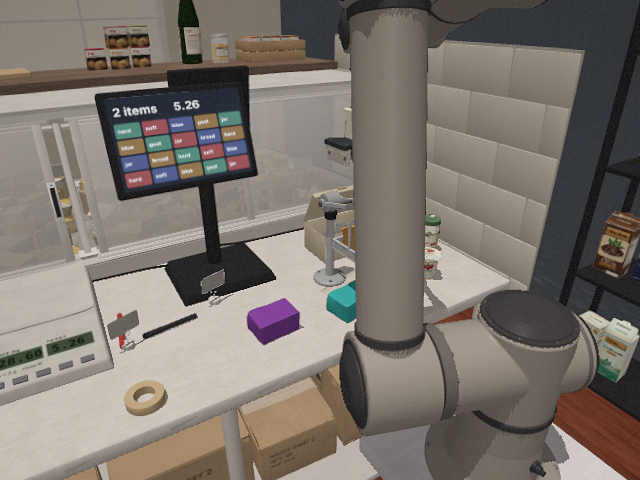

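```bash
cat >> h.py <<'E'
def avg(n=24):
    f=[]
    for i in range(n):
        f.append(np.r_[observe()["contact_force"],observe()["torque"],observe()["tool_pos"]]);read_camera("wrist")
    f=np.array(f);print(np.round(f.mean(0),4),"sd",np.round(f[:,:3].std(0)/n**.5,3));return f
E
python3 - <<'E'
from h import *
avg()
E
```

```text
[-9.7000e-03  1.8300e-01 -3.9031e+00  2.5600e-02  1.0200e-02  7.0000e-04
  4.7420e-01 -8.2300e-02  3.8150e-01] sd [0.093 0.095 0.1  ]
```

Emit:
apply_moves(motion=[{"offset":[-0.5,0,3],"rotation":[0,0,0]},{"offset":[-0.5,0,4],"rotation":[0,0,0]},{"offset":[0,0,4],"rotation":[0,0,0]},{"offset":[0,0,4],"rotation":[0,0,0]},{"offset":[0,0,3],"rotation":[0,0,0]},{"offset":[0,0,2],"rotation":[0,0,0]},{"offset":[0,0,0],"rotation":[0,0,0]}])

```text
time: 14.03
tool_pos: [0.4728, -0.0823, 0.3587]
tool_rot: [-3.14, 0.002, 0.044]
contact_force: [0.1, 0.8, -3.9]
opening: 0.0156
```

```bash
python3 - <<'E'
from h import *
avg(8)
print(goal([.4735,-.082,.354],.044))
E
```

```text
[-6.8400e-02  1.0600e-01 -3.9044e+00  3.7800e-02 -3.0000e-04 -7.7000e-03
  4.7300e-01 -8.2300e-02  3.5930e-01] sd [0.114 0.125 0.235]
(array([ 0.4, -0.3,  5.6]), array([-0.0006,  0.0004, -0.0001]))
```

Emit:
apply_moves(motion=[{"offset":[0,0,2],"rotation":[0,0,0]},{"offset":[0,0,2],"rotation":[0,0,0]},{"offset":[0,0,2],"rotation":[0,0,0]},{"offset":[0,0,2],"rotation":[0,0,0]},{"offset":[0,0,2],"rotation":[0,0,0]},{"offset":[0,0,2],"rotation":[0,0,0]},{"offset":[0,0,0],"rotation":[0,0,0]}])

```text
time: 15.02
tool_pos: [0.4729, -0.0824, 0.3467]
tool_rot: [-3.141, 0.0, 0.044]
contact_force: [-1.1, 0.3, -3.0]
opening: 0.0157
```

```bash
python3 - <<'E'
from h import *
f=avg(12);s,p=snap("wrist","w11")
print(s["tool_rot"]);cv2.imwrite("pics/c14.png",cv2.resize(p["img"][100:330,200:420],None,fx=2.6,fy=2.6,interpolation=2)[:,:,::-1])
E
```

```text
[-0.4684 -0.1942 -2.5055  0.0152  0.0876  0.0081  0.473  -0.0824  0.3471] sd [0.146 0.118 0.129]
[-3.14158823e+00 -3.40126607e-04  4.38769727e-02]
```

View pics/c14.png

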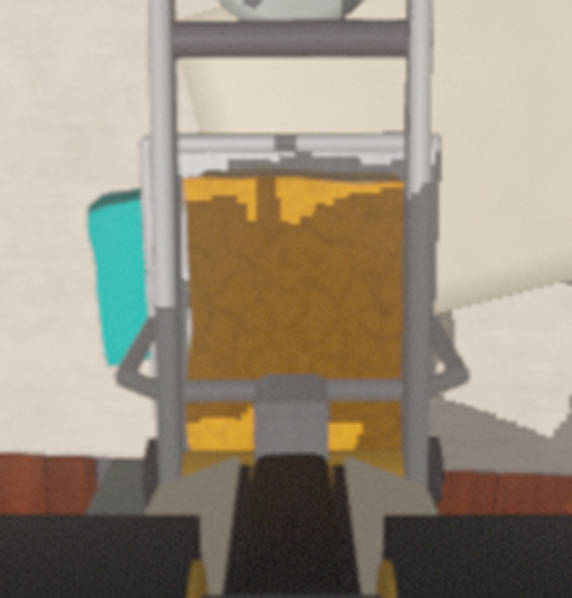

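Emit:
apply_moves(motion=[{"offset":[-0.4,0,2],"rotation":[0,0,0]},{"offset":[-0.4,0,2],"rotation":[0,0,0]},{"offset":[-0.4,0,2],"rotation":[0,0,0]},{"offset":[-0.4,0,2],"rotation":[0,0,0]},{"offset":[-0.4,0,2],"rotation":[0,0,0]},{"offset":[-0.4,0,2],"rotation":[0,0,0]},{"offset":[0,0,0],"rotation":[0,0,0]}])

```text
time: 16.25
tool_pos: [0.4708, -0.0825, 0.3343]
tool_rot: [3.141, -0.002, 0.044]
contact_force: [0.8, 0.2, -0.8]
opening: 0.0157
```

```bash
python3 - <<'E'
from h import *
f=avg(12);s,p=snap("wrist","w12")
print(s["tool_rot"]);cv2.imwrite("pics/c15.png",cv2.resize(p["img"][100:330,200:420],None,fx=2.6,fy=2.6,interpolation=2)[:,:,::-1])
E
```

```text
[-0.3924  0.2186 -1.3649  0.067   0.081   0.0014  0.4708 -0.0825  0.3347] sd [0.169 0.153 0.135]
[ 3.14122249e+00 -2.27333212e-03  4.39462427e-02]
```

View pics/c15.png

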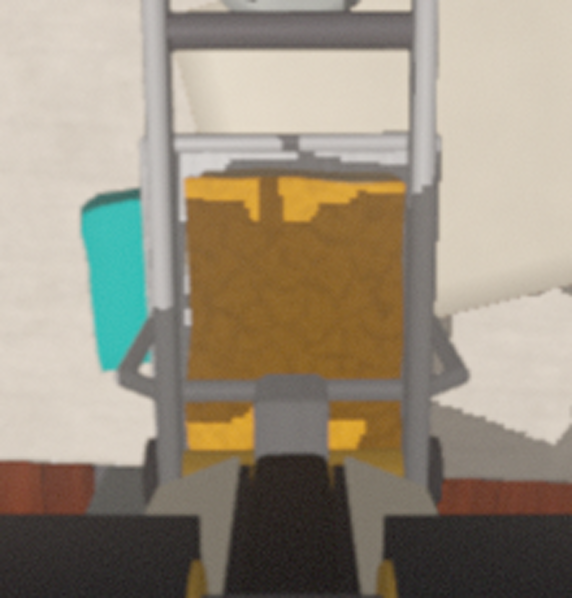

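Emit:
apply_moves(motion=[{"offset":[-0.4,0,2],"rotation":[0,0,0]},{"offset":[-0.4,0,2],"rotation":[0,0,0]},{"offset":[-0.4,0,2],"rotation":[0,0,0]},{"offset":[-0.3,0,2],"rotation":[0,0,0]},{"offset":[0,0,2],"rotation":[0,0,0]},{"offset":[0,0,0.5],"rotation":[0,0,0]},{"offset":[0,0,0],"rotation":[0,0,0]}])

```text
time: 17.48
tool_pos: [0.4696, -0.0825, 0.3234]
tool_rot: [3.141, -0.004, 0.044]
contact_force: [-0.5, 0.7, 0.4]
opening: 0.0159
```

```bash
python3 - <<'E'
from h import *
f=avg(40);print(observe()["tool_rot"])
E
```

```text
[-0.1504  0.3949 -0.0081  0.1052  0.041   0.0025  0.4696 -0.0825  0.3236] sd [0.079 0.053 0.073]
[ 3.1409783  -0.00411921  0.04400272]
```

Emit:
apply_moves(motion=[{"offset":[0,-0.5,0],"rotation":[0,0,0]},{"offset":[0,0,0],"rotation":[0,0,0]}], grip_force=8)

```text
time: 19.65
tool_pos: [0.4696, -0.0825, 0.3236]
tool_rot: [3.14, -0.004, 0.044]
contact_force: [-0.5, -0.1, -0.0]
opening: 0.016
```

```bash
python3 - <<'E'
from h import *
f=avg(40);print(observe()["tool_rot"])
E
```

```text
[-0.1499 -1.3413 -0.1314 -0.2457  0.0609  0.0086  0.4696 -0.0824  0.3236] sd [0.074 0.085 0.073]
[ 3.14015255 -0.00412584  0.04397818]
```

Emit:
apply_moves(motion=[{"offset":[0,0.4,0],"rotation":[0,0,0]},{"offset":[0,0,0],"rotation":[0,0,0]}], grip_force=3)

```text
time: 21.82
tool_pos: [0.4696, -0.0825, 0.3235]
tool_rot: [3.141, -0.004, 0.044]
contact_force: [0.0, -1.4, -0.4]
opening: 0.0159
```

```bash
python3 - <<'E'
from h import *
f=avg(40);print(observe()["tool_rot"])
E
```

```text
[-0.1182 -0.3846 -0.1796 -0.0615  0.0605  0.0057  0.4696 -0.0825  0.3236] sd [0.082 0.1   0.078]
[ 3.14072559 -0.00416142  0.04392642]
```

Emit:
apply_moves(motion=[{"offset":[0,0.15,0.7],"rotation":[0,0,0]},{"offset":[0,0,0.3],"rotation":[0,0,0]},{"offset":[0,0,0],"rotation":[0,0,0]}])

```text
time: 24.07
tool_pos: [0.4696, -0.0826, 0.3224]
tool_rot: [3.141, -0.004, 0.044]
contact_force: [0.2, 0.4, 0.2]
opening: 0.016
```

```bash
python3 - <<'E'
from h import *
f=avg(40);s,p=snap("wrist","w13");print(s["tool_rot"],s["opening"])
E
```

```text
[-0.186  -0.0184 -0.1415  0.0258  0.0602  0.001   0.4696 -0.0826  0.3225] sd [0.085 0.08  0.059]
[ 3.14101253 -0.00411673  0.04403351] 0.016997480785093767
```

View pics/w13.png

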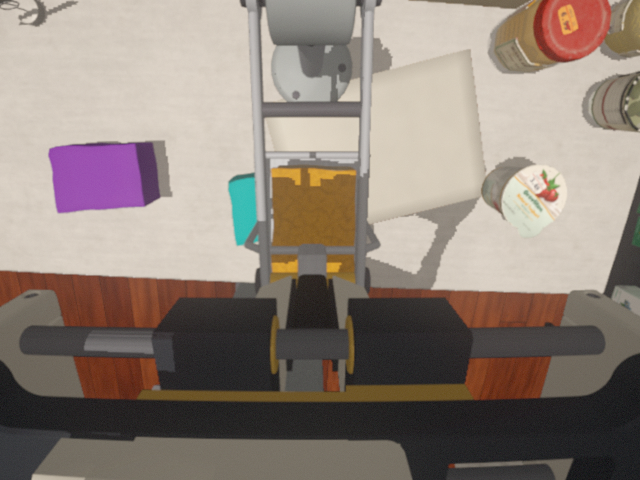

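Emit:
apply_moves(motion=[{"offset":[0,0,0.3],"rotation":[0,0,0]},{"offset":[0,0,0],"rotation":[0,0,0]},{"offset":[0,0,0],"rotation":[0,0,0]},{"offset":[0,0,0],"rotation":[0,0,0]},{"offset":[0,0,0],"rotation":[0,0,0]},{"offset":[0,0,0],"rotation":[0,0,0]}], grip=0.6)

```text
time: 26.62
tool_pos: [0.4698, -0.0826, 0.3223]
tool_rot: [3.141, -0.005, 0.044]
contact_force: [0.3, -0.5, 0.7]
opening: 0.0368
```

```bash
python3 - <<'E'
from h import *
f=avg(12);s,p=snap("wrist","w14");print(s["tool_rot"],s["opening"])
E
```

```text
[-0.0636 -0.2393 -0.1104  0.0329  0.0082  0.      0.4698 -0.0826  0.3223] sd [0.132 0.16  0.106]
[ 3.14093875 -0.00469847  0.04399313] 0.03677109144057108
```

View pics/w14.png

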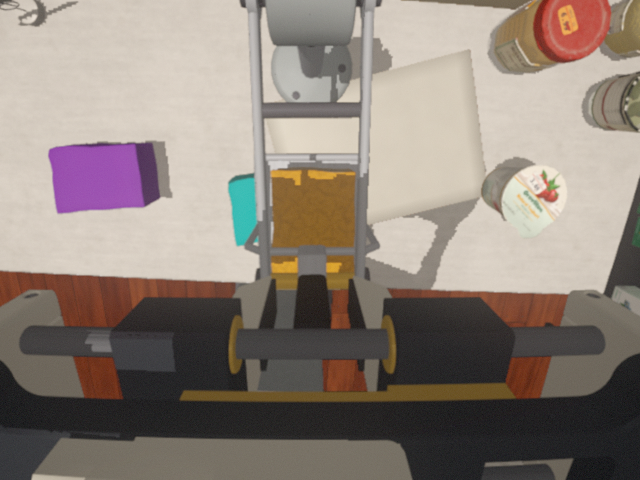

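Emit:
apply_moves(motion=[{"offset":[0,0,0],"rotation":[0,0,0]},{"offset":[0,0,-5],"rotation":[0,0,0]},{"offset":[0,0,-10],"rotation":[0,0,0]},{"offset":[0,0,-15],"rotation":[0,0,0]},{"offset":[0,0,-20],"rotation":[0,0,0]},{"offset":[0,0,-25],"rotation":[0,0,0]},{"offset":[0,0,-25],"rotation":[0,0,0]},{"offset":[0,0,-10],"rotation":[0,0,0]},{"offset":[0,0,0],"rotation":[0,0,0]}], grip=0.45)

```text
time: 28.02
tool_pos: [0.4685, -0.0823, 0.4385]
tool_rot: [-3.141, -0.002, 0.044]
contact_force: [0.0, -0.1, 0.3]
opening: 0.0505
```

```bash
python3 - <<'E'
from h import *
f=avg(10);s,p=snap("wrist","w15")
for q in ["hook_inside","brass_pin","hang_tray","cheese_mid","tray_grip"]:
    print(q,[(round(d["score"],2),[round(float(v),4) for v in d["location"]]) for d in tip_of(q,p)][:3])
E
```

```text
[-0.0835  0.1981  0.0781  0.0144  0.0279 -0.0207  0.468  -0.0821  0.4357] sd [0.085 0.137 0.118]
hook_inside [(0.68, [0.4674, -0.0799, 0.2392]), (0.42, [0.6695, 0.2342, -0.0025])]
brass_pin [(0.75, [0.4643, -0.0797, 0.2276])]
hang_tray [(0.93, [0.4664, -0.0818, 0.0877])]
cheese_mid [(0.87, [0.4654, -0.0838, 0.1157]), (0.79, [0.4898, 0.1594, 0.0214])]
tray_grip [(0.55, [0.4659, -0.0849, 0.2757])]
```

View pics/w15.png

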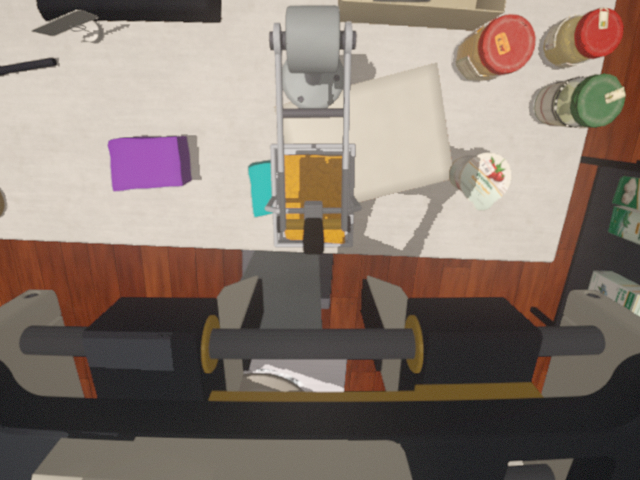

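Emit:
apply_moves(motion=[{"offset":[0,0,-5],"rotation":[0,0,0]},{"offset":[0,0,0],"rotation":[0,0,0]},{"offset":[0,0,0],"rotation":[0,0,0]},{"offset":[0,0,0],"rotation":[0,0,0]},{"offset":[0,0,0],"rotation":[0,0,0]},{"offset":[0,0,0],"rotation":[0,0,0]},{"offset":[0,0,0],"rotation":[0,0,0]},{"offset":[0,0,0],"rotation":[0,0,0]},{"offset":[0,0,0],"rotation":[0,0,0]},{"offset":[0,0,0],"rotation":[0,0,0]},{"offset":[0,0,0],"rotation":[0,0,0]},{"offset":[0,0,0],"rotation":[0,0,0]}])

```text
time: 29.82
tool_pos: [0.468, -0.0821, 0.4414]
tool_rot: [-3.14, 0.002, 0.044]
contact_force: [-0.2, -0.3, 0.5]
opening: 0.0503
```

```bash
python3 - <<'E'
from h import *
a=[]
for i in range(8):
    p=read_camera("wrist");a.append(p["img"][130:260,240:380].astype(int))
print([round(np.abs(a[i]-a[0]).mean(),2) for i in range(8)])
for q in ["hook_inside","brass_pin","cheese_mid","hang_tray"]:
    print(q,[(round(d["score"],2),[round(float(v),4) for v in d["location"]]) for d in tip_of(q,p)][:2])
p=read_camera("wrist");cv2.imwrite("pics/w16.png",p["img"][:,:,::-1])
print(observe()["contact_force"],observe()["time"])
hand_in()
E
```

```text
[np.float64(0.0), np.float64(1.3), np.float64(1.33), np.float64(1.33), np.float64(1.35), np.float64(1.36), np.float64(1.37), np.float64(1.37)]
hook_inside [(0.61, [0.4687, -0.0843, 0.24])]
brass_pin [(0.65, [0.4654, -0.0839, 0.2301]), (0.57, [0.4933, -0.3185, 0.0009])]
cheese_mid [(0.86, [0.4654, -0.0812, 0.117]), (0.86, [0.4874, 0.1586, 0.0238])]
hang_tray [(0.86, [0.4642, -0.0815, 0.0861])]
[-0.12893682 -0.3236895   0.06697748] 30.4667
the job is handed in; nothing more can be done
```

View pics/w16.png

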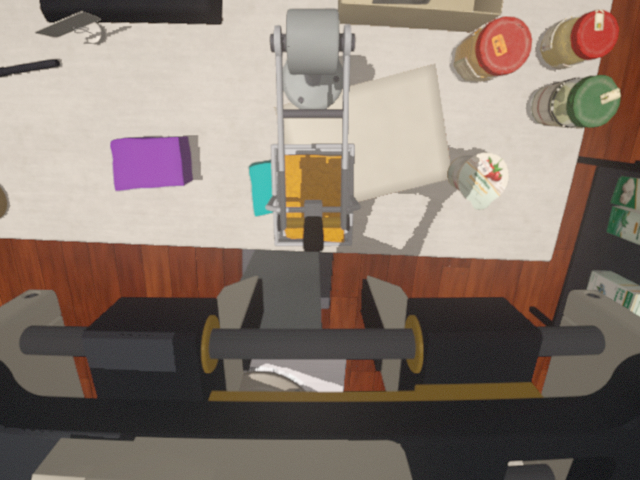

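I picked up the tray by its grip block and slid the hook over the brass pin. I then lowered it in 2 mm steps until the wrist carried almost none of the 3.9 N load. After that I opened the fingers, moved the gripper clear upwards and handed the job in at about 30.5 s.

**Last checks:**
- **Pin and arm:** the pin is at z ≈ 0.230 m, so the arm has sunk about 35 mm (roughly 0.24 rad). The hook's inside is estimated about 10 mm from the pin's centre. That is inside the 14 mm limit, and the measurement is good to about 4 mm.
- **Tray and cheese:** the cheese is in the tray, and the tray hangs still over the last pictures, with only image noise changing.
- **Release:** the wrist still read about −0.14 N in z just before I let go, which is near the sensor's noise. The arm barely moved when I opened the fingers. Its speed cannot be read out, so I judged this from pictures taken just before and after.
- **Pot, honey jar and card stands:** nothing touched the pot, the jar or the card stands that I could see.

While easing the tray down I overcorrected a small sideways force to −1.3 N. I brought it back to about zero before letting go.

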